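# Reset the bench sockets with the key switch

### The arm

A 6-joint arm with a two-finger parallel gripper is mounted at the origin on the work surface. World frame = base frame: x ahead of the robot, y to its left, z up, the work surface at z = 0. Lengths are in m, angles in rad, forces in N, time in s.
With the tool pointing down it reaches from about 0.3 to 0.75 m from the base axis. Payload 8.5 kg.
Tool frame: the origin (TCP) lies at the very end of the fingers, on their centre line; the grasp point (between the pads) lies ctrl.pinch_z behind it (ctrl.pinch_z is the distance from the TCP to the grasp point, in m); z points along the fingers, y is the line along which they close (so a half turn about z gives the same grasp; the last joint's range is limited). The gripper opens to 88 mm and grips with 3 to 60 N. Pads are 18 mm wide; open, the fingers measure 123 mm over their backs; the gripper's body (75 mm by 187 mm) begins 45 mm behind the grasp point.
Start: joints at [0.986, 0.381, 1.297, -0, 1.464, -0.215], TCP at [0.199, 0.513, 0.239] pointing down, gripper open.
Joint ranges: [-3.11, 3.11], [-0.89, 2.33], [0.22, 2.48], [-1.42, 4.56], [0.17, 2.85], [-2.88, 2.88]. Speed limits (rad/s): [2.39, 2.39, 3.14, 3.14, 3.14, 3.14].

### API

Orientations are given as a rotation vector (axis times angle).
In Python, from cell import ctrl gives the robot as it stands.
- The arm moves only by the shell command python3 -m crank 'ROWS'. ROWS is JSON, a list of rows, each an object of numbers: "wx", "wy", "wz": the turn, a rotation vector about the world's x, y, z in rad; "dx", "dy", "dz": the shift along the world's x, y, z in m; "grip": the gripper's target within -1 to 1 (fully open at 1, half-way at 0, shut at -1). A call has 1 to 10 rows; each row is the pose to reach, as a shift and turn from the pose commanded when the call began; what a row does not reach only later rows make up. A row lasts 1/8 s, in which the tool goes at most 62.5 mm and 10.7 degrees, less where a joint would pass 70% of its speed; a pose out of reach is approached as far as the arm can. A call with a gripper value outside its range is refused whole. The fingers move at their own pace and stop on an object; the grip force is fixed at half the most. Time passes only in rows, so rows that repeat a pose let the fingers close. It gives the time, the measured TCP pose, the force, the opening and the grip force at its end, in the units of the state.
- ctrl.sense(): the state, without advancing time (a new reading comes with each control period).
- ctrl.read_camera(name): name is "side" or "top" or "wrist"; returns a dict with "image" (384x512x3 uint8, red, green, blue), "fx", "fy", "cx", "cy" (pixels), "cam_to_world" (4x4, takes a point from camera to world coordinates). Camera axes: x right, y down, z forward; pixel columns grow to the right and rows downward; lengths in m; the calibration is good to about 2 mm. A picture is of the moment at which its call begins. There is no depth.
- ctrl.finish_job(): hands the job in; it is judged then, once.
The state is a dict: "time_s": time; "joint_positions": joint angles; "dq": joint speeds; "tau": joint torques, N m; "tool_pos": TCP position; "tcp_rot": TCP orientation; "ft_force": force on the tool from outside, world axes, zero at the start; "ft_torque": the same for the moment, N m; "finger_gap": finger opening in m; "grip_force": force on a finger pad.
Only numpy, scipy, OpenCV 4.12 (cv2) and the standard library are available. Lean on these libraries where they do the work, as an engineer would, in place of code of your own. Each camera call takes 0.05 s, during which the arm holds its last target. There are 200 camera calls.

### The job

The bench sockets have tripped: take the red-headed key from its wooden stand, put it fully home in the key switch on the grey box, gently turn it clockwise as far as it goes, then turn it back to where it comes out and draw it out without forcing it. Stand the key upright in its stand again, all the way down, and leave the glassware alone.

Things in the scene. Friction and masses are not known exactly. Their poses are not given: they have to be found in the camera images.
- key_head (a point): Centre of the key's red head, which is what to grasp: an upright plate 28 mm wide (key x), 9 mm thick (key y), 28 mm high. The key stands upright, key z up along its round steel shank, 10 mm across. Whole key 69 mm long.
- key_tip (a point): Lower end of the key's shank, on its axis, 55 mm below key_head, same axes. A lug stands out from the shank along key +x only: it reaches 12 mm from the axis, is 5 mm wide, and lies 16 to 22 mm above the tip. Below it the shank is a plain round pilot, tapered over the last 3 mm to 7 mm across.
- lock_face (a point): Centre of the round brass cylinder face, level, 50 mm above the bench: a 13 mm round hole with one notch for the lug, 8 mm wide, reaching 14 mm from the centre. The notch points only roughly along this point's +x (white dot): the cylinder sits turned up to 0.5 rad either way, anew each time, not shown in this pose. Find it by feel or eye; the lug passes within 0.1 rad (0.25 if pushed aside).
- plug (a joint): Turning part in the cylinder, driven by the lug with about 0.1 rad of play each way. In rad, clockwise from above, counted from the cylinder's own notch, not from the box: 0 = key goes in or out, 1.2 = as far as it goes; both are hard stops. It needs about 0.05 N m and stays where left; 0.15 N m is enough to feel a stop.
- stand_seat (a point): Floor of the round hole in the fixed wooden key stand (70 x 50 mm, 24 mm high): hole 12.5 mm across, 15.5 mm deep, axis vertical. The standing key's tip rests here, with its lug just above the block's top, in any direction.
- key: The key itself (about 60 g); origin at the tip of the shank, axes as above.
- lock: Fixed grey box with the key switch, 150 x 120 x 50 mm; origin under its centre on the bench, 50 mm below lock_face, same axes. The cylinder's face plate is 5 mm thick and traps the lug under it except at the notch. Fully home, the key's tip stands on a floor 29 mm below the face, the lug 2 mm under the plate. Shank play in the hole: 1.5 mm all round.
- beaker: Glass beaker, 68 mm wide, 85 mm high, origin at its foot; a bystander.
- reagent: Amber reagent bottle, 60 mm wide, 120 mm high, origin at its foot; a bystander.
- jar: Glass jar with a white cap, 68 mm wide, 85 mm high, origin at its foot; a bystander.
Not all that is in view belongs to the job. There is more than one size of the key; the job needs the larger. There is more than one size of the lock; the job needs the larger.

How it is judged:
By the outcome, as a careful person would: the job done as asked, in the order asked, and still so for the second after the job is handed in, with the robot touching nothing.
It also fails if it takes over 72 s, if anything falls off the work surface, if the arm or the gripper's body presses on something with over 40 N, if the wrist force passes 120 N, or if a joint passes its speed limit or range.

## Working session

There is one attempt and no reset: what is moved stays moved. The work goes in short steps, Python scripts to look and compute and a shell command to move; the robot and the scene stay as the last step left them, time stands still between calls to the robot, and variables do not carry over. Pictures are saved under pics/ and viewed, at most 10 in all, crops included, and the job is handed in when it is done.

```bash
ls; mkdir -p pics
python3 - <<'E'
from cell import ctrl
import cv2,numpy as np
ims=[]
for n in ["top","side"]:
    c=ctrl.read_camera(n); ims.append(c["image"]); np.savez(f"pics/{n}0.npz",**c)
    cv2.imwrite(f"pics/{n}0.png",c["image"][:,:,::-1]); print(n,c["fx"],c["cx"],c["cy"],np.round(c["cam_to_world"],3).tolist())
s=ctrl.sense();print(s,ctrl.pinch_z)
E
```

```text
pics
top 385.7581145880288 252.62795992457907 193.5008489246788 [[-0.023, -0.987, 0.161, 0.471], [-1.0, 0.024, 0.003, 0.007], [-0.006, -0.161, -0.987, 0.859], [0.0, 0.0, 0.0, 1.0]]
side 471.0759401627212 251.97657999951747 189.80231698535147 [[0.992, -0.06, 0.113, 0.503], [-0.128, -0.506, 0.853, -0.75], [0.006, -0.861, -0.509, 0.529], [0.0, 0.0, 0.0, 1.0]]
{'time_s': 0.1, 'joint_positions': array([ 9.85701761e-01,  3.81123981e-01,  1.29811761e+00, -1.98412973e-05,
        1.46358920e+00, -2.15302026e-01]), 'dq': array([ 0.0008362 , -0.00068517, -0.00300864, -0.0005666 , -0.00153016,
        0.00026787]), 'tau': array([ 3.71545582e-03, -4.38657153e+01, -2.24913150e+01,  7.14074099e-02,
        3.42189032e-02, -8.06712001e-05]), 'tool_pos': array([0.19865757, 0.51261827, 0.23822472]), 'tcp_rot': array([-5.77476024e-01, -3.08758904e+00,  1.80299087e-03]), 'ft_force': array([ 0.06678361, -0.81425165, -0.27861785]), 'ft_torque': array([0.03377166, 0.07564204, 0.02051644]), 'grip_force': 0.0, 'finger_gap': 0.08823647120737377} 0.0187
```

View pics/top0.png

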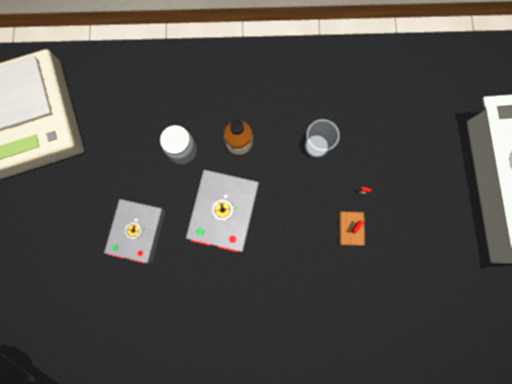

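View pics/side0.png

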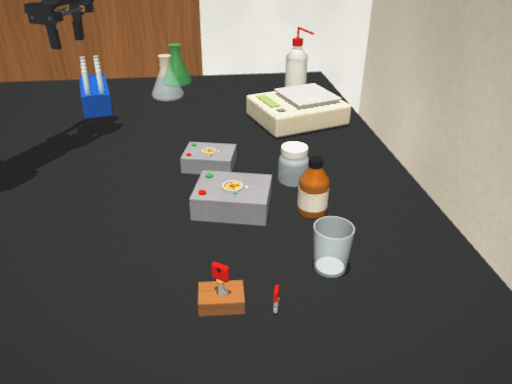

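Top view: candidates are the red keys at (355,228), which stands in the wooden stand, and at (365,190), which lies on the bench and is smaller. The grey boxes are at (222,210), the larger, and (133,231), the smaller. The standing key and the larger box fit the description. I'll confirm both in one crop.

```bash
cat > h.py <<'E'
import numpy as np,cv2
def ray(c,u,v):
    d=np.array([(u-c["cx"])/c["fx"],(v-c["cy"])/c["fy"],1.]);T=c["cam_to_world"];return T[:3,3],T[:3,:3]@d
def onplane(c,u,v,z):
    o,d=ray(c,u,v);return o+d*(z-o[2])/d[2]
def cross(r1,r2):
    (a,d),(b,e)=r1,r2
    s=np.linalg.lstsq(np.c_[d,-e],b-a,rcond=None)[0];p,q=a+s[0]*d,b+s[1]*e
    return (p+q)/2,np.linalg.norm(p-q)
def blobs(mask,amin=8):
    n,l,st,ce=cv2.connectedComponentsWithStats(mask.astype(np.uint8));return [(ce[i].round(1),st[i].tolist()) for i in range(1,n) if st[i,4]>=amin],l
def red(im):
    h=cv2.cvtColor(im,cv2.COLOR_RGB2HSV);return ((h[...,0]<6)|(h[...,0]>174))&(h[...,1]>190)&(h[...,2]>90)
E
python3 - <<'E'
from h import *
t=dict(np.load("pics/top0.npz"));s=dict(np.load("pics/side0.npz"))
for n,c in(("top",t),("side",s)):
    print(n,[(b[0].tolist(),b[1]) for b in blobs(red(c["image"]))[0]])
a=cv2.resize(t["image"][195:260,325:385],None,fx=6,fy=6,interpolation=cv2.INTER_CUBIC)
b=cv2.resize(t["image"][165:255,180:265],None,fx=4.333,fy=4.333,interpolation=cv2.INTER_CUBIC)
h=min(a.shape[0],b.shape[0]);cv2.imwrite("pics/crop1.png",np.hstack([a[:h],b[:h]])[:,:,::-1])
print("lock",onplane(t,222,210,.05),"dot",onplane(t,226,197,.05),"stand",onplane(t,352.5,228.5,.024))
print(cross(ray(t,357,227),ray(s,220,272)))
print(cross(ray(t,222,210),ray(s,232,186)))
E
```

```text
top [([365.4, 189.0], [361, 187, 10, 5, 37]), ([357.2, 226.3], [352, 221, 12, 11, 60]), ([232.0, 238.6], [230, 237, 5, 5, 17]), ([139.5, 252.8], [138, 251, 4, 4, 11])]
side [([297.0, 41.8], [293, 38, 9, 8, 63]), ([201.4, 192.3], [199, 191, 6, 4, 21]), ([220.0, 271.4], [212, 262, 17, 20, 255]), ([275.8, 292.6], [274, 285, 5, 17, 68])]
lock [0.56919565 0.07503957 0.05      ] dot [0.59674549 0.06626363 0.05      ] stand [ 0.52547944 -0.20388113  0.024     ]
(array([ 0.52685699, -0.20348422,  0.06287136]), np.float64(0.002095675449032952))
(array([0.5703704 , 0.07517466, 0.04835491]), np.float64(0.0019363686057165294))
```

View pics/crop1.png

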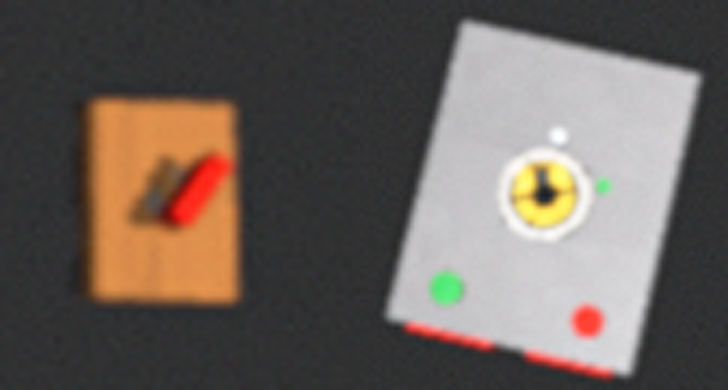

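The crop shows the red plate at about (200,190) over the stand, running lower-left to upper-right, and the lug's shape is not clear yet. On the larger box the cylinder is at (544,193), with a dark notch pointing up to about (541,170), and the white dot is at (558,133). I'll work out the move to above the lock.

Run:
```python
from h import *
from cell import ctrl
from scipy.spatial.transform import Rotation as R
s=ctrl.sense();M=R.from_rotvec(s["tcp_rot"]).as_matrix();print(M.round(3),"yaw of tool y",np.arctan2(M[1,1],M[0,1]))
c=ctrl.read_camera("wrist");T=np.linalg.inv(np.r_[np.c_[M,s["tool_pos"]],[[0,0,0,1]]])@c["cam_to_world"];print(T.round(3),c["fx"],c["cx"],c["cy"])
t=dict(np.load("pics/top0.npz"));S=dict(np.load("pics/side0.npz"))
print("reagent cap",cross(ray(t,237,127),ray(S,316,162)),onplane(t,237,127,.12))
```

```text
[[-0.932  0.361 -0.001]
 [ 0.361  0.932 -0.001]
 [ 0.    -0.001 -1.   ]] yaw of tool y 1.2010060709146526
[[ 0.001 -0.959 -0.283  0.073]
 [ 1.     0.001 -0.    -0.001]
 [ 0.    -0.283  0.959 -0.145]
 [ 0.     0.     0.     1.   ]] 332.43293333658335 255.4909502870453 191.69766520158316
reagent cap (array([0.73061962, 0.03771121, 0.11237725]), np.float64(0.0023739267921863336)) [0.72673222 0.03750799 0.12      ]
```

```bash
python3 -m crank '[{"dx":0.04,"dy":-0.045,"dz":-0.01,"grip":1},{"dx":0.08,"dy":-0.09,"dz":-0.02,"grip":1},{"dx":0.12,"dy":-0.14,"dz":-0.03,"grip":1},{"dx":0.16,"dy":-0.19,"dz":-0.04,"grip":1},{"dx":0.2,"dy":-0.24,"dz":-0.05,"grip":1},{"dx":0.24,"dy":-0.285,"dz":-0.06,"grip":1},{"dx":0.28,"dy":-0.33,"dz":-0.06,"grip":1},{"dx":0.32,"dy":-0.375,"dz":-0.06,"grip":1},{"dx":0.355,"dy":-0.42,"dz":-0.06,"grip":1},{"dx":0.371,"dy":-0.438,"dz":-0.06,"grip":1}]'
python3 -m crank '[{"grip":1},{"grip":1}]'
python3 - <<'E'
from h import *
from cell import ctrl
c=ctrl.read_camera("wrist");np.savez("pics/w1.npz",**c);cv2.imwrite("pics/w1.png",c["image"][:,:,::-1]);print(ctrl.sense()["tool_pos"])
E
```

```text
[0.19870459 0.51267442 0.23841074]invalid input
invalid input
```

View pics/w1.png

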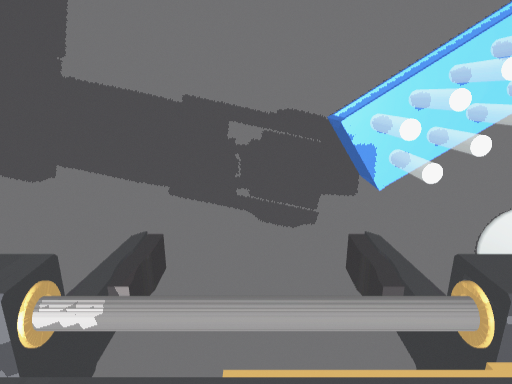

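The image shows the arm still over the blue rack because the moves were refused. I suspect every row needs all seven keys.

```bash
python3 -m crank '[{"wx":0,"wy":0,"wz":0,"dx":0.04,"dy":-0.045,"dz":-0.01,"grip":1}]'; python3 -m crank --help | head -20
```

```text
time_s: 0.32
tool_pos: [0.2379, 0.4689, 0.2287]
tcp_rot: [0.57, 3.089, 0.002]
ft_force: [1.0, 0.0, 0.2]
finger_gap: 0.088
grip_force: 0.0invalid input: not JSON, or not a number
```

```bash
python3 -m crank '[{"wx":0,"wy":0,"wz":0,"dx":0.04,"dy":-0.045,"dz":-0.01,"grip":1},{"wx":0,"wy":0,"wz":0,"dx":0.08,"dy":-0.09,"dz":-0.02,"grip":1},{"wx":0,"wy":0,"wz":0,"dx":0.12,"dy":-0.14,"dz":-0.03,"grip":1},{"wx":0,"wy":0,"wz":0,"dx":0.16,"dy":-0.19,"dz":-0.04,"grip":1},{"wx":0,"wy":0,"wz":0,"dx":0.2,"dy":-0.235,"dz":-0.05,"grip":1},{"wx":0,"wy":0,"wz":0,"dx":0.24,"dy":-0.28,"dz":-0.05,"grip":1},{"wx":0,"wy":0,"wz":0,"dx":0.28,"dy":-0.33,"dz":-0.05,"grip":1},{"wx":0,"wy":0,"wz":0,"dx":0.331,"dy":-0.393,"dz":-0.05,"grip":1},{"wx":0,"wy":0,"wz":0,"dx":0.331,"dy":-0.393,"dz":-0.05,"grip":1},{"wx":0,"wy":0,"wz":0,"dx":0.331,"dy":-0.393,"dz":-0.05,"grip":1}]'
python3 - <<'E'
from h import *
from cell import ctrl
c=ctrl.read_camera("wrist");np.savez("pics/w2.npz",**c);cv2.imwrite("pics/w2.png",c["image"][:,:,::-1]);print(ctrl.sense()["tool_pos"])
E
```

```text
time_s: 1.58
tool_pos: [0.5698, 0.0744, 0.1783]
tcp_rot: [-0.58, -3.087, -0.0]
ft_force: [-0.3, 0.5, 0.3]
finger_gap: 0.0878
grip_force: 0.0
[0.56912177 0.07553195 0.17849987]
```

View pics/w2.png

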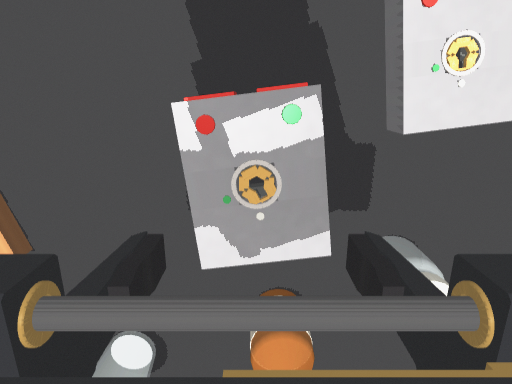

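The wrist picture shows the larger box. The cylinder ring is centred at about (256,184), the dark hole with its notch points down-right to about (262,195), and the white dot is at (260,216). I'll measure it on a rectified patch at z = 0.05.

```bash
cat >> h.py <<'E'
def rectify(c,x0,y0,z,half=.03,res=.0001):
    g=np.arange(-half,half,res);X,Y=np.meshgrid(g,g,indexing='ij') # rows: +x downwards; cols +y
    P=np.stack([X+x0,Y+y0,np.full_like(X,z)],-1);T=c["cam_to_world"];q=(P-T[:3,3])@T[:3,:3]
    m=np.float32(q[...,0]/q[...,2]*c["fx"]+c["cx"]),np.float32(q[...,1]/q[...,2]*c["fy"]+c["cy"])
    return cv2.remap(c["image"],*m,cv2.INTER_CUBIC),X,Y
E
python3 - <<'E'
from h import *
c=dict(np.load("pics/w2.npz"));x0,y0=onplane(c,256,184,.05)[:2];print(x0,y0)
im,X,Y=rectify(c,x0,y0,.05)
h=cv2.cvtColor(im,cv2.COLOR_RGB2HSV)
br=(h[...,1]>100)&(h[...,0]<35)&(h[...,2]>80)&(np.hypot(X,Y)<.02)
# centre: enclosing circle of brass
k=np.argwhere(br);(a,b),r=cv2.minEnclosingCircle(np.float32(k[:,::-1]))
cx,cy=X[int(b),0],Y[0,int(a)];print("brass centre",x0+cx,y0+cy,"r",r*1e-4)
# white ring centre
w=(h[...,1]<60)&(h[...,2]>150)
dk=(h[...,2]<75)
rr=np.hypot(X-cx,Y-cy);th=np.arctan2(Y-cy,X-cx)
for r1,r2 in((.007,.009),(.009,.011),(.011,.013)):
    m=dk&(rr>r1)&(rr<r2);print(r1,m.sum(),"angles",np.percentile(th[m],[5,25,50,75,95]).round(2) if m.any() else "")
cv2.imwrite("pics/rect2.png",cv2.resize(im[:,:,::-1],None,fx=.9,fy=.9))
E
```

```text
0.570145598439091 0.0736925675352772
brass centre 0.5705455984390908 0.07369256753527702 r 0.017158578491210937
0.007 196 angles [-0.21 -0.17 -0.14 -0.11 -0.07]
0.009 115 angles [-0.13 -0.09 -0.07 -0.05 -0.03]
0.011 0 angles
```

View pics/rect2.png

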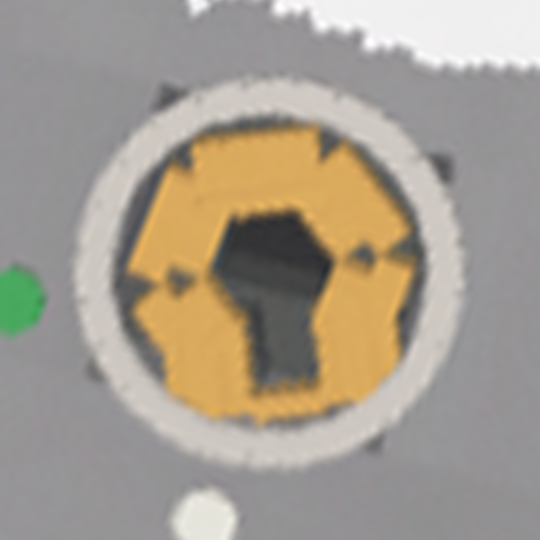

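The notch end is at (286,388) and the ring centre at (270,272). The cylinder's side marks at (135,287) and (402,248) put the notch at yaw ≈ +0.14 rad. The lock centre is about (0.5703, 0.0738). Next I go above the key.

```bash
python3 -m crank '[{"wx":0,"wy":0,"wz":-0.1,"dx":-0.008,"dy":-0.05,"dz":0,"grip":1},{"wx":0,"wy":0,"wz":-0.2,"dx":-0.016,"dy":-0.11,"dz":0,"grip":1},{"wx":0,"wy":0,"wz":-0.3,"dx":-0.026,"dy":-0.17,"dz":0,"grip":1},{"wx":0,"wy":0,"wz":-0.33,"dx":-0.036,"dy":-0.23,"dz":0,"grip":1},{"wx":0,"wy":0,"wz":-0.33,"dx":-0.043,"dy":-0.278,"dz":-0.01,"grip":1},{"wx":0,"wy":0,"wz":-0.33,"dx":-0.043,"dy":-0.278,"dz":-0.01,"grip":1},{"wx":0,"wy":0,"wz":-0.33,"dx":-0.043,"dy":-0.278,"dz":-0.01,"grip":1}]'
python3 - <<'E'
from h import *
from cell import ctrl
c=ctrl.read_camera("wrist");np.savez("pics/w3.npz",**c);cv2.imwrite("pics/w3.png",c["image"][:,:,::-1]);print(ctrl.sense()["tool_pos"])
m=red(c["image"]);b,l=blobs(m,100);print(b)
E
```

```text
time_s: 2.5
tool_pos: [0.5268, -0.2011, 0.169]
tcp_rot: [-1.074, -2.952, -0.001]
ft_force: [0.0, 0.2, 1.0]
finger_gap: 0.0882
grip_force: 0.0
[ 0.52698897 -0.20101169  0.16916232]
[]
```

View pics/w3.png

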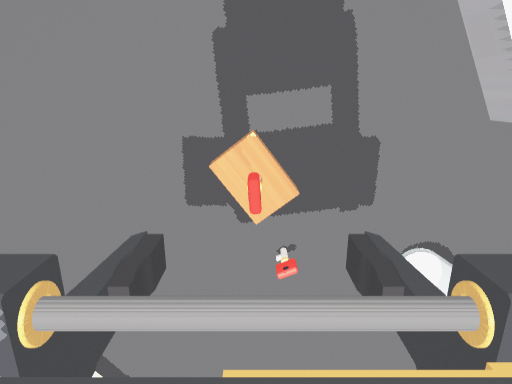

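The head is at (254,193), nearly along tool x, and the small key lies at (286,266). I'll measure the head and look for the lug in one combined crop.

Run:
```python
from h import *
c=dict(np.load("pics/w3.npz"));S=dict(np.load("pics/side0.npz"))
im=c["image"];h=cv2.cvtColor(im,cv2.COLOR_RGB2HSV)
m=((h[...,0]<5)|(h[...,0]>172))&(h[...,1]>150)&(h[...,2]>70);m[230:]=0
b,l=blobs(m,100);print(b)
i=np.argwhere(m)[:,::-1];r=cv2.minAreaRect(np.float32(i));B=cv2.boxPoints(r);print(r)
P=np.array([onplane(c,u,v,.0775)[:2] for u,v in B]);print(P.round(4),P.mean(0))
e=[P[1]-P[0],P[2]-P[1]];L=max(e,key=np.linalg.norm);print([np.linalg.norm(q) for q in e],"yaw",np.arctan2(L[1],L[0]))
a=cv2.resize(im[120:230,200:310],None,fx=3.6,fy=3.6,interpolation=cv2.INTER_CUBIC)
q=cv2.resize(S["image"][255:321,190:256],None,fx=6,fy=6,interpolation=cv2.INTER_CUBIC)
cv2.imwrite("pics/crop3.png",np.hstack([a,q])[:,:,::-1])
```

```text
[(array([254. , 192.9]), [248, 173, 13, 41, 453])]
((253.9066162109375, 193.005859375), (40.2963752746582, 11.664740562438965), 86.42366790771484)
[[ 0.5091 -0.1958]
 [ 0.5142 -0.1889]
 [ 0.5393 -0.2074]
 [ 0.5341 -0.2145]] [ 0.52416685 -0.20165369]
[np.float64(0.008508852011115684), np.float64(0.031212075939023757)] yaw -0.6340257384161965
```

View pics/crop3.png

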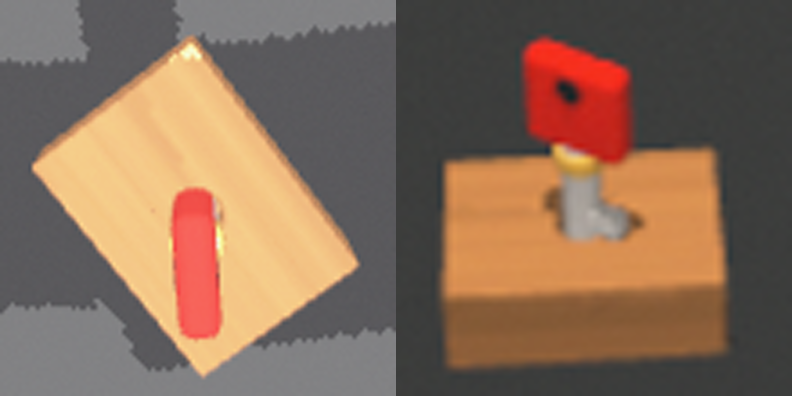

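In the side crop the lug points right and towards the viewer, so lug yaw ≈ -0.634. Head centre is about (0.5257, -0.2028). I align to that, descend and grip.

```bash
python3 -m crank '[{"wx":0,"wy":0,"wz":0.065,"dx":-0.0013,"dy":-0.0018,"dz":-0.04,"grip":1},{"wx":0,"wy":0,"wz":0.065,"dx":-0.0013,"dy":-0.0018,"dz":-0.08,"grip":1},{"wx":0,"wy":0,"wz":0.065,"dx":-0.0013,"dy":-0.0018,"dz":-0.11,"grip":1},{"wx":0,"wy":0,"wz":0.065,"dx":-0.0013,"dy":-0.0018,"dz":-0.124,"grip":0},{"wx":0,"wy":0,"wz":0.065,"dx":-0.0013,"dy":-0.0018,"dz":-0.124,"grip":-0.5},{"wx":0,"wy":0,"wz":0.065,"dx":-0.0013,"dy":-0.0018,"dz":-0.124,"grip":-1},{"wx":0,"wy":0,"wz":0.065,"dx":-0.0013,"dy":-0.0018,"dz":-0.124,"grip":-1},{"wx":0,"wy":0,"wz":0.065,"dx":-0.0013,"dy":-0.0018,"dz":-0.124,"grip":-1}]'
```

```text
time_s: 3.55
tool_pos: [0.5257, -0.2051, 0.0454]
tcp_rot: [0.98, 2.984, -0.0]
ft_force: [-0.3, -0.3, 0.4]
finger_gap: 0.0407
grip_force: 0.0
```

```bash
python3 -m crank '[{"wx":0,"wy":0,"wz":0,"dx":0.0003,"dy":0.0023,"dz":0,"grip":-0.5},{"wx":0,"wy":0,"wz":0,"dx":0.0003,"dy":0.0023,"dz":0,"grip":-1},{"wx":0,"wy":0,"wz":0,"dx":0.0003,"dy":0.0023,"dz":0,"grip":-1},{"wx":0,"wy":0,"wz":0,"dx":0.0003,"dy":0.0023,"dz":0,"grip":-1},{"wx":0,"wy":0,"wz":0,"dx":0.0003,"dy":0.0023,"dz":0,"grip":-1},{"wx":0,"wy":0,"wz":0,"dx":0.0003,"dy":0.0023,"dz":0,"grip":-1}]'
```

```text
time_s: 4.3
tool_pos: [0.5258, -0.2027, 0.0447]
tcp_rot: [0.981, 2.985, 0.0]
ft_force: [0.0, -0.1, 0.0]
finger_gap: 0.0107
grip_force: 30.0
```

```bash
python3 -m crank '[{"wx":0,"wy":0,"wz":0,"dx":0,"dy":0,"dz":0.008,"grip":-1},{"wx":0,"wy":0,"wz":0,"dx":0,"dy":0,"dz":0.02,"grip":-1},{"wx":0,"wy":0,"wz":0,"dx":0,"dy":0,"dz":0.045,"grip":-1},{"wx":0,"wy":0,"wz":0,"dx":0,"dy":0,"dz":0.08,"grip":-1}]'
python3 -m crank '[{"wx":0,"wy":0,"wz":0.13,"dx":0.007,"dy":0.045,"dz":0.01,"grip":-1},{"wx":0,"wy":0,"wz":0.26,"dx":0.014,"dy":0.09,"dz":0.01,"grip":-1},{"wx":0,"wy":0,"wz":0.4,"dx":0.022,"dy":0.135,"dz":0.01,"grip":-1},{"wx":0,"wy":0,"wz":0.54,"dx":0.03,"dy":0.18,"dz":0.01,"grip":-1},{"wx":0,"wy":0,"wz":0.68,"dx":0.038,"dy":0.23,"dz":0.01,"grip":-1},{"wx":0,"wy":0,"wz":0.774,"dx":0.0446,"dy":0.2767,"dz":0,"grip":-1},{"wx":0,"wy":0,"wz":0.774,"dx":0.0446,"dy":0.2767,"dz":-0.02,"grip":-1},{"wx":0,"wy":0,"wz":0.774,"dx":0.0446,"dy":0.2767,"dz":-0.022,"grip":-1},{"wx":0,"wy":0,"wz":0.774,"dx":0.0446,"dy":0.2767,"dz":-0.022,"grip":-1}]'
python3 - <<'E'
from h import *
from cell import ctrl
from scipy.spatial.transform import Rotation as R
c=ctrl.read_camera("wrist");np.savez("pics/w4.npz",**c);S=ctrl.read_camera("side");np.savez("pics/s4.npz",**S)
s=ctrl.sense();print(s["tool_pos"],s["ft_force"],s["ft_torque"],s["finger_gap"])
T=np.linalg.inv(c["cam_to_world"]);q=T[:3,:3]@[.5703,.0738,.05]+T[:3,3];u,v=q[:2]/q[2]*c["fx"]+[c["cx"],c["cy"]];print(u,v)
u,v=int(u),int(v)
a=cv2.resize(c["image"][v-60:v+50,u-55:u+55],None,fx=3.6,fy=3.6,interpolation=cv2.INTER_CUBIC)
T=np.linalg.inv(S["cam_to_world"]);q=T[:3,:3]@[.5703,.0738,.07]+T[:3,3];u,v=np.int32(q[:2]/q[2]*S["fx"]+[S["cx"],S["cy"]])
b=cv2.resize(S["image"][v-40:v+26,u-33:u+33],None,fx=6,fy=6,interpolation=cv2.INTER_CUBIC)
cv2.imwrite("pics/crop4.png",np.hstack([a,b])[:,:,::-1])
E
```

```text
time_s: 4.8
tool_pos: [0.5255, -0.2026, 0.1259]
tcp_rot: [-0.98, -2.984, -0.0]
ft_force: [0.3, 0.9, -0.1]
finger_gap: 0.0108
grip_force: 30.0
time_s: 5.92
tool_pos: [0.5707, 0.0735, 0.1036]
tcp_rot: [-0.217, 3.133, -0.0]
ft_force: [0.2, -0.3, -0.1]
finger_gap: 0.0107
grip_force: 30.0
[0.57077041 0.07338939 0.10371607] [-0.22882432 -0.18937799 -0.19569262] [-0.02167371  0.01105233 -0.00263279] 0.010859403418737578
257.33132393001205 213.78674767038456
```

View pics/crop4.png

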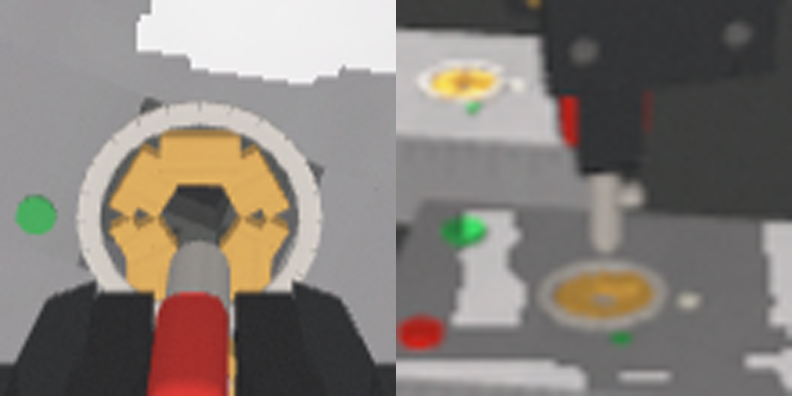

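The wrist crop shows the cylinder marks level at (118,215) and (280,217), so the tool yaw matches the notch. The shank, at column 200, is lined up with the ring centre (200). The side crop shows the lug pointing +x and the shank (605) above the ring centre (603). I start the descent gently.

```bash
python3 -m crank '[{"wx":0,"wy":0,"wz":0,"dx":0,"dy":0,"dz":-0.008,"grip":-1},{"wx":0,"wy":0,"wz":0,"dx":0,"dy":0,"dz":-0.014,"grip":-1},{"wx":0,"wy":0,"wz":0,"dx":0,"dy":0,"dz":-0.018,"grip":-1},{"wx":0,"wy":0,"wz":0,"dx":0,"dy":0,"dz":-0.022,"grip":-1},{"wx":0,"wy":0,"wz":0,"dx":0,"dy":0,"dz":-0.022,"grip":-1}]'
python3 -m crank '[{"wx":0,"wy":0,"wz":0,"dx":0,"dy":0,"dz":-0.003,"grip":-1},{"wx":0,"wy":0,"wz":0,"dx":0,"dy":0,"dz":-0.006,"grip":-1},{"wx":0,"wy":0,"wz":0,"dx":0,"dy":0,"dz":-0.006,"grip":-1}]'
```

```text
time_s: 6.65
tool_pos: [0.5703, 0.074, 0.0804]
tcp_rot: [0.218, -3.133, -0.0]
ft_force: [-0.4, -0.4, -0.4]
finger_gap: 0.0104
grip_force: 30.0
time_s: 7.02
tool_pos: [0.5702, 0.074, 0.0745]
tcp_rot: [0.218, -3.133, -0.0]
ft_force: [1.1, 1.0, -1.4]
finger_gap: 0.0104
grip_force: 30.0
```

```bash
python3 -m crank '[{"wx":0,"wy":0,"wz":0,"dx":0,"dy":0,"dz":-0.002,"grip":-1},{"wx":0,"wy":0,"wz":0,"dx":0,"dy":0,"dz":-0.004,"grip":-1},{"wx":0,"wy":0,"wz":0,"dx":0,"dy":0,"dz":-0.004,"grip":-1}]'
python3 -m crank '[{"wx":0,"wy":0,"wz":0,"dx":0,"dy":0,"dz":-0.002,"grip":-1},{"wx":0,"wy":0,"wz":0,"dx":0,"dy":0,"dz":-0.004,"grip":-1},{"wx":0,"wy":0,"wz":0,"dx":0,"dy":0,"dz":-0.004,"grip":-1}]'
```

```text
time_s: 7.4
tool_pos: [0.5703, 0.074, 0.0706]
tcp_rot: [0.218, -3.134, -0.0]
ft_force: [0.1, -0.0, -0.3]
finger_gap: 0.0107
grip_force: 30.0
time_s: 7.78
tool_pos: [0.5703, 0.074, 0.0666]
tcp_rot: [0.218, -3.134, -0.0]
ft_force: [-0.0, 0.5, -1.0]
finger_gap: 0.0109
grip_force: 30.0
```

```bash
python3 -m crank '[{"wx":0,"wy":0,"wz":0,"dx":0,"dy":0,"dz":-0.002,"grip":-1},{"wx":0,"wy":0,"wz":0,"dx":0,"dy":0,"dz":-0.004,"grip":-1},{"wx":0,"wy":0,"wz":0,"dx":0,"dy":0,"dz":-0.006,"grip":-1},{"wx":0,"wy":0,"wz":0,"dx":0,"dy":0,"dz":-0.008,"grip":-1},{"wx":0,"wy":0,"wz":0,"dx":0,"dy":0,"dz":-0.008,"grip":-1}]'
python3 -m crank '[{"wx":0,"wy":0,"wz":0,"dx":0,"dy":0,"dz":-0.001,"grip":-1},{"wx":0,"wy":0,"wz":0,"dx":0,"dy":0,"dz":-0.001,"grip":-1}]'
```

```text
time_s: 8.4
tool_pos: [0.5703, 0.074, 0.0586]
tcp_rot: [0.218, -3.134, -0.0]
ft_force: [0.2, -0.2, -0.7]
finger_gap: 0.0107
grip_force: 30.0
time_s: 8.65
tool_pos: [0.5704, 0.074, 0.0577]
tcp_rot: [0.218, -3.134, -0.0]
ft_force: [-0.3, 0.6, -0.8]
finger_gap: 0.0106
grip_force: 30.0
```

```bash
python3 -m crank '[{"wx":0,"wy":0,"wz":0,"dx":0,"dy":0,"dz":-0.0007,"grip":-1},{"wx":0,"wy":0,"wz":0,"dx":0,"dy":0,"dz":-0.0007,"grip":-1}]'
python3 -m crank '[{"wx":0,"wy":0,"wz":0,"dx":0,"dy":0,"dz":-0.0007,"grip":-1},{"wx":0,"wy":0,"wz":0,"dx":0,"dy":0,"dz":-0.0007,"grip":-1}]'
```

```text
time_s: 8.9
tool_pos: [0.5705, 0.074, 0.0572]
tcp_rot: [-0.218, 3.134, -0.0]
ft_force: [0.5, -0.4, 0.4]
finger_gap: 0.0107
grip_force: 30.0
time_s: 9.15
tool_pos: [0.5709, 0.074, 0.057]
tcp_rot: [-0.218, 3.132, -0.0]
ft_force: [0.4, 0.5, 5.9]
finger_gap: 0.0109
grip_force: 30.0
```

Floor contact came at 5.9 N with TCP z 0.057, so the key is home. I ease off slightly and turn clockwise.

```bash
cat > t.py <<'E'
from cell import ctrl
from scipy.spatial.transform import Rotation as R
import numpy as np
s=ctrl.sense();M=R.from_rotvec(s["tcp_rot"]).as_matrix();print("torque",s["ft_torque"].round(3),"psi",round(np.arctan2(M[1,1],M[0,1]),4),"z",s["tool_pos"][2].round(4))
E
python3 t.py
python3 -m crank '[{"wx":0,"wy":0,"wz":-0.05,"dx":0,"dy":0,"dz":0.0006,"grip":-1},{"wx":0,"wy":0,"wz":-0.1,"dx":0,"dy":0,"dz":0.0006,"grip":-1},{"wx":0,"wy":0,"wz":-0.2,"dx":0,"dy":0,"dz":0.0006,"grip":-1},{"wx":0,"wy":0,"wz":-0.3,"dx":0,"dy":0,"dz":0.0006,"grip":-1},{"wx":0,"wy":0,"wz":-0.3,"dx":0,"dy":0,"dz":0.0006,"grip":-1}]'; python3 t.py
```

```text
torque [ 0.108  0.007 -0.01 ] psi 1.71 z 0.057
time_s: 9.78
tool_pos: [0.5706, 0.0745, 0.0572]
tcp_rot: [0.251, 3.131, 0.001]
ft_force: [-0.7, 3.8, 2.7]
finger_gap: 0.0105
grip_force: 30.1
torque [ 0.738 -0.141  0.059] psi 1.411 z 0.0572
```

```bash
python3 -m crank '[{"wx":0,"wy":0,"wz":-0.12,"dx":0,"dy":0,"dz":0,"grip":-1},{"wx":0,"wy":0,"wz":-0.24,"dx":0,"dy":0,"dz":0,"grip":-1},{"wx":0,"wy":0,"wz":-0.36,"dx":0,"dy":0,"dz":0,"grip":-1},{"wx":0,"wy":0,"wz":-0.48,"dx":0,"dy":0,"dz":0,"grip":-1},{"wx":0,"wy":0,"wz":-0.6,"dx":0,"dy":0,"dz":0,"grip":-1},{"wx":0,"wy":0,"wz":-0.7,"dx":0,"dy":0,"dz":0,"grip":-1},{"wx":0,"wy":0,"wz":-0.7,"dx":0,"dy":0,"dz":0,"grip":-1}]'; python3 t.py
python3 -m crank '[{"wx":0,"wy":0,"wz":-0.05,"dx":0,"dy":0,"dz":0,"grip":-1},{"wx":0,"wy":0,"wz":-0.1,"dx":0,"dy":0,"dz":0,"grip":-1},{"wx":0,"wy":0,"wz":-0.1,"dx":0,"dy":0,"dz":0,"grip":-1}]'; python3 t.py
```

```text
time_s: 10.65
tool_pos: [0.571, 0.0744, 0.0573]
tcp_rot: [1.308, 2.855, 0.002]
ft_force: [2.8, 4.4, 1.6]
finger_gap: 0.0104
grip_force: 30.2
torque [ 0.761 -0.457  0.117] psi 0.7115 z 0.0573
time_s: 11.02
tool_pos: [0.5709, 0.0742, 0.0572]
tcp_rot: [1.448, 2.787, 0.002]
ft_force: [2.4, 4.8, 1.7]
finger_gap: 0.0107
grip_force: 30.2
torque [ 0.792 -0.509  0.118] psi 0.6122 z 0.0572
```

```bash
python3 -m crank '[{"wx":0,"wy":0,"wz":-0.03,"dx":0.0003,"dy":0.0004,"dz":0,"grip":-1},{"wx":0,"wy":0,"wz":-0.06,"dx":0.0003,"dy":0.0006,"dz":0,"grip":-1},{"wx":0,"wy":0,"wz":-0.06,"dx":0.0003,"dy":0.0006,"dz":0,"grip":-1}]'; python3 t.py
python3 -m crank '[{"wx":0,"wy":0,"wz":-0.03,"dx":0,"dy":0,"dz":0,"grip":-1},{"wx":0,"wy":0,"wz":-0.06,"dx":0,"dy":0,"dz":0,"grip":-1},{"wx":0,"wy":0,"wz":-0.06,"dx":0,"dy":0,"dz":0,"grip":-1}]'; python3 t.py
```

```text
time_s: 11.4
tool_pos: [0.571, 0.0746, 0.0572]
tcp_rot: [1.534, 2.74, 0.001]
ft_force: [3.4, 2.8, 4.0]
finger_gap: 0.0107
grip_force: 30.2
torque [ 0.557 -0.531  0.025] psi 0.5499 z 0.0572
time_s: 11.78
tool_pos: [0.5709, 0.0745, 0.0571]
tcp_rot: [1.617, 2.693, 0.0]
ft_force: [3.9, 3.7, 5.5]
finger_gap: 0.0106
grip_force: 30.2
torque [ 0.577 -0.613  0.041] psi 0.4895 z 0.0571
```

```bash
for i in 1; do python3 -m crank '[{"wx":0,"wy":0,"wz":-0.02,"dx":0,"dy":0,"dz":0.0003,"grip":-1},{"wx":0,"wy":0,"wz":-0.04,"dx":0,"dy":0,"dz":0.0003,"grip":-1},{"wx":0,"wy":0,"wz":-0.04,"dx":0,"dy":0,"dz":0.0003,"grip":-1}]'; done; python3 t.py
python3 -m crank '[{"wx":0,"wy":0,"wz":-0.02,"dx":0,"dy":0,"dz":0,"grip":-1},{"wx":0,"wy":0,"wz":-0.04,"dx":0,"dy":0,"dz":0,"grip":-1},{"wx":0,"wy":0,"wz":-0.04,"dx":0,"dy":0,"dz":0,"grip":-1}]'; python3 t.py
```

```text
time_s: 12.15
tool_pos: [0.5707, 0.0745, 0.0572]
tcp_rot: [1.67, 2.661, -0.0]
ft_force: [4.4, 3.1, 3.0]
finger_gap: 0.0107
grip_force: 30.2
torque [ 0.468 -0.747  0.011] psi 0.4497 z 0.0572
time_s: 12.52
tool_pos: [0.5707, 0.0745, 0.0572]
tcp_rot: [-1.723, -2.627, 0.0]
ft_force: [4.4, 1.7, 2.0]
finger_gap: 0.0107
grip_force: 30.2
torque [ 0.312 -0.744  0.068] psi 0.4096 z 0.0572
```

```bash
python3 -m crank '[{"wx":0,"wy":0,"wz":-0.02,"dx":0.0004,"dy":0.0001,"dz":0,"grip":-1},{"wx":0,"wy":0,"wz":-0.03,"dx":0.0004,"dy":0.0001,"dz":0,"grip":-1},{"wx":0,"wy":0,"wz":-0.03,"dx":0.0004,"dy":0.0001,"dz":0,"grip":-1}]'; python3 t.py
python3 -m crank '[{"wx":0,"wy":0,"wz":-0.02,"dx":0,"dy":0,"dz":0,"grip":-1},{"wx":0,"wy":0,"wz":-0.03,"dx":0,"dy":0,"dz":0,"grip":-1},{"wx":0,"wy":0,"wz":-0.03,"dx":0,"dy":0,"dz":0,"grip":-1}]'; python3 t.py
```

```text
time_s: 12.9
tool_pos: [0.5709, 0.0747, 0.0572]
tcp_rot: [-1.762, -2.601, 0.001]
ft_force: [2.5, 1.2, 2.9]
finger_gap: 0.0104
grip_force: 30.1
torque [ 0.183 -0.474  0.071] psi 0.3799 z 0.0572
time_s: 13.28
tool_pos: [0.571, 0.0747, 0.0572]
tcp_rot: [-1.801, -2.574, 0.0]
ft_force: [2.8, 1.9, 2.6]
finger_gap: 0.0108
grip_force: 30.1
torque [ 0.212 -0.423  0.033] psi 0.3499 z 0.0572
```

```bash
python3 -m crank '[{"wx":0,"wy":0,"wz":-0.02,"dx":0,"dy":0,"dz":0,"grip":-1},{"wx":0,"wy":0,"wz":-0.03,"dx":0,"dy":0,"dz":0,"grip":-1},{"wx":0,"wy":0,"wz":-0.03,"dx":0,"dy":0,"dz":0,"grip":-1}]'; python3 t.py
python3 -m crank '[{"wx":0,"wy":0,"wz":-0.02,"dx":0,"dy":0,"dz":0,"grip":-1},{"wx":0,"wy":0,"wz":-0.03,"dx":0,"dy":0,"dz":0,"grip":-1},{"wx":0,"wy":0,"wz":-0.03,"dx":0,"dy":0,"dz":0,"grip":-1}]'; python3 t.py
```

```text
time_s: 13.65
tool_pos: [0.571, 0.0747, 0.0572]
tcp_rot: [-1.839, -2.547, 0.0]
ft_force: [2.8, 1.6, 1.8]
finger_gap: 0.0107
grip_force: 30.1
torque [ 0.245 -0.46   0.05 ] psi 0.3198 z 0.0572
time_s: 14.02
tool_pos: [0.571, 0.0747, 0.0572]
tcp_rot: [-1.877, -2.519, 0.0]
ft_force: [2.8, 1.3, 1.9]
finger_gap: 0.0107
grip_force: 30.1
torque [ 0.264 -0.491  0.099] psi 0.2898 z 0.0572
```

Torque is starting to rise, so I continue in small steps.

```bash
python3 -m crank '[{"wx":0,"wy":0,"wz":-0.02,"dx":0,"dy":0,"dz":0,"grip":-1},{"wx":0,"wy":0,"wz":-0.02,"dx":0,"dy":0,"dz":0,"grip":-1}]'; python3 t.py
python3 -m crank '[{"wx":0,"wy":0,"wz":-0.02,"dx":0,"dy":0,"dz":0,"grip":-1},{"wx":0,"wy":0,"wz":-0.02,"dx":0,"dy":0,"dz":0,"grip":-1}]'; python3 t.py
```

```text
time_s: 14.28
tool_pos: [0.5711, 0.0747, 0.0572]
tcp_rot: [1.903, 2.5, 0.0]
ft_force: [3.8, 1.5, -0.2]
finger_gap: 0.0107
grip_force: 30.1
torque [ 0.18  -0.506  0.116] psi 0.2697 z 0.0572
time_s: 14.52
tool_pos: [0.5712, 0.0747, 0.0572]
tcp_rot: [1.927, 2.481, 0.0]
ft_force: [4.6, 2.2, 0.1]
finger_gap: 0.0107
grip_force: 30.1
torque [ 0.258 -0.623  0.116] psi 0.2496 z 0.0572
```

```bash
python3 -m crank '[{"wx":0,"wy":0,"wz":-0.02,"dx":0.0002,"dy":0,"dz":0,"grip":-1},{"wx":0,"wy":0,"wz":-0.02,"dx":0.0002,"dy":0,"dz":0,"grip":-1}]'; python3 t.py
python3 -m crank '[{"wx":0,"wy":0,"wz":-0.02,"dx":0,"dy":0,"dz":0,"grip":-1},{"wx":0,"wy":0,"wz":-0.02,"dx":0,"dy":0,"dz":0,"grip":-1}]'; python3 t.py
python3 - <<'E'
from h import *
from cell import ctrl
c=ctrl.read_camera("wrist");np.savez("pics/w5.npz",**c)
T=np.linalg.inv(c["cam_to_world"]);q=T[:3,:3]@[.5706,.0742,.05]+T[:3,3];u,v=np.int32(q[:2]/q[2]*c["fx"]+[c["cx"],c["cy"]]);print(u,v)
cv2.imwrite("pics/crop5.png",cv2.resize(c["image"][max(v-80,0):v+50,u-80:u+80],None,fx=4,fy=4,interpolation=cv2.INTER_CUBIC)[:,:,::-1])
E
```

```text
time_s: 14.78
tool_pos: [0.5713, 0.0747, 0.0572]
tcp_rot: [1.952, 2.461, 0.0]
ft_force: [3.8, 1.5, 0.1]
finger_gap: 0.0108
grip_force: 30.1
torque [ 0.221 -0.673  0.123] psi 0.2297 z 0.0572
time_s: 15.02
tool_pos: [0.5715, 0.0747, 0.0573]
tcp_rot: [1.977, 2.441, 0.0]
ft_force: [5.3, 1.0, 1.1]
finger_gap: 0.0109
grip_force: 30.1
torque [ 0.198 -0.828  0.094] psi 0.2096 z 0.0573
254 244
```

View pics/crop5.png

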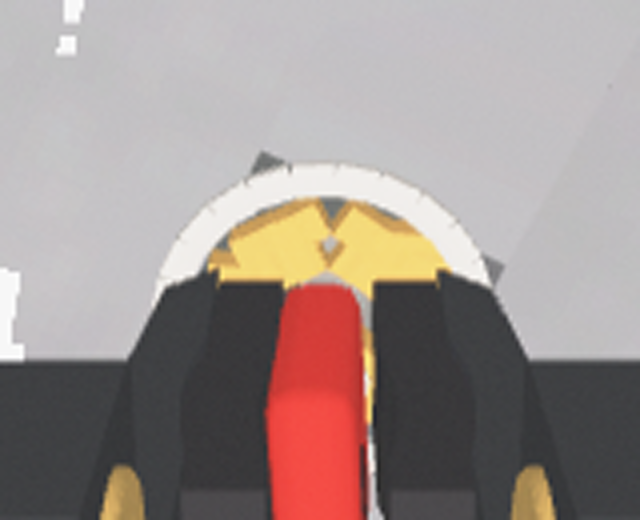

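The crop shows the plate's end face at rows 285–400 and its bright top face below that, almost in line with the fingers. I'll compare head yaw with tool yaw in w4 and w5 to tell slip from true turn.

Run:
```python
from h import *
for f,(x,y),z,psi in(("w4",(.5705,.0735),.1037+.0327,1.71),("w5",(.5712,.0747),.0573+.0327,.2096)):
    c=dict(np.load(f"pics/{f}.npz"));im,X,Y=rectify(c,x,y,z,.025)
    h=cv2.cvtColor(im,cv2.COLOR_RGB2HSV)
    m=((h[...,0]<6)|(h[...,0]>172))&(h[...,1]>120)&(h[...,2]>90)
    L=psi-np.pi/2; a=X*np.cos(L)+Y*np.sin(L); b=-X*np.sin(L)+Y*np.cos(L)
    print(f,m.sum(),"v",np.percentile(h[...,2][m],[10,50,90]))
    pts=[]
    for k in np.arange(-.02,.02,.002):
        s=m&(abs(a-k)<.0005)
        if s.sum()>50: lo,hi=np.percentile(b[s],[2,98]);pts.append((k*1e3,lo*1e3,hi*1e3,np.median(h[...,2][s])))
    print(np.round(pts,2).tolist())
```

```text
w4 20924 v [155. 198. 221.]
[[-20.0, -4.72, 2.5, 161.0], [-18.0, -5.0, 2.45, 163.0], [-16.0, -5.17, 2.39, 163.0], [-14.0, -5.49, 2.42, 183.0], [-12.0, -5.66, 2.44, 215.0], [-10.0, -5.7, 2.54, 216.0], [-8.0, -5.65, 2.61, 216.0], [-6.0, -5.65, 2.68, 215.0], [-4.0, -5.64, 2.69, 216.0], [-2.0, -5.63, 2.7, 216.0], [-0.0, -5.61, 2.68, 216.0], [2.0, -5.06, 2.3, 144.0]]
w5 21853 v [189. 225. 245.]
[[-20.0, -4.58, 2.41, 209.0], [-18.0, -4.79, 2.5, 211.0], [-16.0, -5.07, 2.61, 212.0], [-14.0, -5.48, 2.76, 212.0], [-12.0, -5.82, 2.77, 215.0], [-10.0, -6.07, 2.84, 242.0], [-8.0, -6.08, 3.1, 242.0], [-6.0, -5.93, 3.18, 242.0], [-4.0, -5.88, 3.16, 243.0], [-2.0, -5.76, 3.19, 243.0], [-0.0, -5.61, 3.13, 242.0], [2.0, -5.52, 3.17, 243.0]]
```

```bash
python3 -m crank '[{"wx":0,"wy":0,"wz":-0.02,"dx":0.0005,"dy":0,"dz":0,"grip":-1},{"wx":0,"wy":0,"wz":-0.03,"dx":0.0005,"dy":0,"dz":0,"grip":-1},{"wx":0,"wy":0,"wz":-0.03,"dx":0.0005,"dy":0,"dz":0,"grip":-1}]'; python3 t.py
python3 -m crank '[{"wx":0,"wy":0,"wz":-0.02,"dx":0.0002,"dy":0,"dz":0,"grip":-1},{"wx":0,"wy":0,"wz":-0.03,"dx":0.0002,"dy":0,"dz":0,"grip":-1},{"wx":0,"wy":0,"wz":-0.03,"dx":0.0002,"dy":0,"dz":0,"grip":-1}]'; python3 t.py
```

```text
time_s: 15.45
tool_pos: [0.5718, 0.0747, 0.0573]
tcp_rot: [2.013, 2.412, 0.0]
ft_force: [3.2, 1.9, 1.7]
finger_gap: 0.0109
grip_force: 30.0
torque [ 0.227 -0.609  0.096] psi 0.1798 z 0.0573
time_s: 15.82
tool_pos: [0.572, 0.0747, 0.0573]
tcp_rot: [2.049, 2.381, 0.0]
ft_force: [3.6, 1.4, 1.3]
finger_gap: 0.0111
grip_force: 30.0
torque [ 0.269 -0.671  0.135] psi 0.1498 z 0.0573
```

```bash
python3 -m crank '[{"wx":0,"wy":0,"wz":-0.02,"dx":0,"dy":0,"dz":0,"grip":-1},{"wx":0,"wy":0,"wz":-0.04,"dx":0,"dy":0,"dz":0,"grip":-1},{"wx":0,"wy":0,"wz":-0.04,"dx":0,"dy":0,"dz":0,"grip":-1}]'; python3 t.py
python3 - <<'E'
from h import *
from cell import ctrl
c=ctrl.read_camera("wrist");np.savez("pics/w6.npz",**c);s=ctrl.sense();x,y,z=s["tool_pos"];print(s["ft_torque"])
for f,(x,y),z,psi in(("w6",(x,y),z+.0327,.11),):
    im,X,Y=rectify(c,x,y,z,.025)
    h=cv2.cvtColor(im,cv2.COLOR_RGB2HSV)
    m=((h[...,0]<6)|(h[...,0]>172))&(h[...,1]>120)&(h[...,2]>90)
    L=psi-np.pi/2; a=X*np.cos(L)+Y*np.sin(L); b=-X*np.sin(L)+Y*np.cos(L)
    pts=[]
    for k in np.arange(-.02,.006,.002):
        s=m&(abs(a-k)<.0005)
        if s.sum()>50: lo,hi=np.percentile(b[s],[2,98]);pts.append((k*1e3,lo*1e3,hi*1e3,np.median(h[...,2][s])))
    print(np.round(pts,2).tolist())
E
```

```text
time_s: 16.2
tool_pos: [0.5722, 0.0748, 0.0573]
tcp_rot: [2.097, 2.339, 0.001]
ft_force: [5.2, 2.7, 2.0]
finger_gap: 0.0107
grip_force: 30.0
torque [ 0.314 -0.749  0.177] psi 0.1091 z 0.0573
[ 0.30861614 -0.7375728   0.14162104]
[[-20.0, -4.71, 2.19, 210.0], [-18.0, -4.9, 2.27, 211.0], [-16.0, -5.16, 2.42, 212.0], [-14.0, -5.57, 2.64, 213.0], [-12.0, -5.71, 2.69, 213.0], [-10.0, -6.0, 2.9, 239.0], [-8.0, -6.06, 3.09, 242.0], [-6.0, -5.88, 3.07, 242.0], [-4.0, -5.73, 3.42, 242.0], [-2.0, -5.59, 3.4, 243.0], [-0.0, -5.38, 3.1, 243.0], [2.0, -5.2, 3.29, 243.0]]
```

```bash
python3 -m crank '[{"wx":0,"wy":0,"wz":-0.02,"dx":-0.0003,"dy":0,"dz":0,"grip":-1},{"wx":0,"wy":0,"wz":-0.04,"dx":-0.0006,"dy":0,"dz":0,"grip":-1},{"wx":0,"wy":0,"wz":-0.04,"dx":-0.0006,"dy":0,"dz":0,"grip":-1}]'; python3 t.py;  python3 -m crank '[{"wx":0,"wy":0,"wz":-0.02,"dx":-0.0002,"dy":0,"dz":0,"grip":-1},{"wx":0,"wy":0,"wz":-0.02,"dx":-0.0002,"dy":0,"dz":0,"grip":-1}]'; python3 t.py
```

```text
time_s: 16.62
tool_pos: [0.5722, 0.0747, 0.0574]
tcp_rot: [2.142, 2.296, 0.002]
ft_force: [6.8, 1.4, -0.7]
finger_gap: 0.0107
grip_force: 30.1
torque [ 0.334 -1.21   0.223] psi 0.0691 z 0.0574
time_s: 16.88
tool_pos: [0.5722, 0.0747, 0.0574]
tcp_rot: [2.165, 2.274, 0.003]
ft_force: [8.6, 2.6, -0.1]
finger_gap: 0.0109
grip_force: 30.1
torque [ 0.397 -1.367  0.218] psi 0.0491 z 0.0574
```

Torque is 0.22 N m, over the 0.15 that marks a stop, so the key is fully turned. I turn it back counter-clockwise.

```bash
python3 -m crank '[{"wx":0,"wy":0,"wz":0.1,"dx":0,"dy":0,"dz":0,"grip":-1},{"wx":0,"wy":0,"wz":0.22,"dx":-0.0003,"dy":-0.0002,"dz":0,"grip":-1},{"wx":0,"wy":0,"wz":0.36,"dx":-0.0005,"dy":-0.0004,"dz":0,"grip":-1},{"wx":0,"wy":0,"wz":0.5,"dx":-0.0005,"dy":-0.0004,"dz":0,"grip":-1},{"wx":0,"wy":0,"wz":0.62,"dx":-0.0005,"dy":-0.0004,"dz":0,"grip":-1},{"wx":0,"wy":0,"wz":0.76,"dx":-0.0005,"dy":-0.0004,"dz":0,"grip":-1},{"wx":0,"wy":0,"wz":0.9,"dx":-0.0005,"dy":-0.0004,"dz":0,"grip":-1},{"wx":0,"wy":0,"wz":0.9,"dx":-0.0005,"dy":-0.0004,"dz":0,"grip":-1}]'; python3 t.py
python3 -m crank '[{"wx":0,"wy":0,"wz":0.12,"dx":0,"dy":0,"dz":0,"grip":-1},{"wx":0,"wy":0,"wz":0.24,"dx":0,"dy":0,"dz":0,"grip":-1},{"wx":0,"wy":0,"wz":0.36,"dx":0,"dy":0,"dz":0,"grip":-1},{"wx":0,"wy":0,"wz":0.48,"dx":0,"dy":0,"dz":0,"grip":-1},{"wx":0,"wy":0,"wz":0.6,"dx":0,"dy":0,"dz":0,"grip":-1},{"wx":0,"wy":0,"wz":0.6,"dx":0,"dy":0,"dz":0,"grip":-1}]'; python3 t.py
```

```text
time_s: 17.88
tool_pos: [0.5693, 0.0738, 0.0571]
tcp_rot: [-0.958, -2.989, 0.003]
ft_force: [-1.9, -2.2, 4.6]
finger_gap: 0.0108
grip_force: 30.0
torque [-0.38   0.3   -0.084] psi 0.9505 z 0.0571
time_s: 18.62
tool_pos: [0.5699, 0.0733, 0.0571]
tcp_rot: [-0.034, -3.139, 0.003]
ft_force: [-0.5, -4.1, 3.6]
finger_gap: 0.0109
grip_force: 30.0
torque [-0.949  0.075 -0.025] psi 1.549 z 0.0571
```

```bash
python3 -m crank '[{"wx":0,"wy":0,"wz":0.08,"dx":0,"dy":-0.0003,"dz":0.0002,"grip":-1},{"wx":0,"wy":0,"wz":0.16,"dx":0,"dy":-0.0003,"dz":0.0002,"grip":-1},{"wx":0,"wy":0,"wz":0.16,"dx":0,"dy":-0.0003,"dz":0.0002,"grip":-1}]'; python3 t.py
python3 -m crank '[{"wx":0,"wy":0,"wz":0.03,"dx":0,"dy":0,"dz":0,"grip":-1},{"wx":0,"wy":0,"wz":0.05,"dx":0,"dy":0,"dz":0,"grip":-1},{"wx":0,"wy":0,"wz":0.05,"dx":0,"dy":0,"dz":0,"grip":-1}]'; python3 t.py
```

```text
time_s: 19.0
tool_pos: [0.5701, 0.0732, 0.0571]
tcp_rot: [0.215, -3.132, 0.002]
ft_force: [0.3, -3.5, 2.6]
finger_gap: 0.0106
grip_force: 30.1
torque [-0.881 -0.144 -0.052] psi 1.7082 z 0.0571
time_s: 19.38
tool_pos: [0.5702, 0.0734, 0.0572]
tcp_rot: [0.293, -3.126, 0.001]
ft_force: [1.0, -5.1, 1.6]
finger_gap: 0.0109
grip_force: 30.1
torque [-0.913 -0.168 -0.032] psi 1.758 z 0.0572
```

```bash
python3 -m crank '[{"wx":0,"wy":0,"wz":0.03,"dx":0,"dy":0,"dz":0,"grip":-1},{"wx":0,"wy":0,"wz":0.05,"dx":0,"dy":0,"dz":0,"grip":-1},{"wx":0,"wy":0,"wz":0.05,"dx":0,"dy":0,"dz":0,"grip":-1}]'; python3 t.py
python3 -m crank '[{"wx":0,"wy":0,"wz":0.03,"dx":0,"dy":0,"dz":0,"grip":-1},{"wx":0,"wy":0,"wz":0.05,"dx":0,"dy":0,"dz":0,"grip":-1},{"wx":0,"wy":0,"wz":0.05,"dx":0,"dy":0,"dz":0,"grip":-1}]'; python3 t.py
```

```text
time_s: 19.75
tool_pos: [0.5702, 0.0734, 0.0572]
tcp_rot: [0.372, -3.118, 0.001]
ft_force: [0.5, -4.2, 1.7]
finger_gap: 0.0105
grip_force: 30.1
torque [-0.88  -0.147 -0.085] psi 1.808 z 0.0572
time_s: 20.12
tool_pos: [0.5703, 0.0734, 0.0572]
tcp_rot: [0.449, -3.108, 0.001]
ft_force: [0.8, -4.9, 1.3]
finger_gap: 0.011
grip_force: 30.1
torque [-0.892 -0.167 -0.032] psi 1.8579 z 0.0572
```

```bash
python3 -m crank '[{"wx":0,"wy":0,"wz":0.03,"dx":0,"dy":0,"dz":0,"grip":-1},{"wx":0,"wy":0,"wz":0.04,"dx":0,"dy":0,"dz":0,"grip":-1},{"wx":0,"wy":0,"wz":0.04,"dx":0,"dy":0,"dz":0,"grip":-1}]'; python3 t.py
python3 -m crank '[{"wx":0,"wy":0,"wz":0.03,"dx":0,"dy":0,"dz":0,"grip":-1},{"wx":0,"wy":0,"wz":0.04,"dx":0,"dy":0,"dz":0,"grip":-1},{"wx":0,"wy":0,"wz":0.04,"dx":0,"dy":0,"dz":0,"grip":-1}]'; python3 t.py
```

```text
time_s: 20.5
tool_pos: [0.5703, 0.0735, 0.0572]
tcp_rot: [0.511, -3.098, 0.001]
ft_force: [1.1, -5.8, 1.5]
finger_gap: 0.0108
grip_force: 30.1
torque [-0.871 -0.197 -0.021] psi 1.8979 z 0.0572
time_s: 20.88
tool_pos: [0.5704, 0.0735, 0.0572]
tcp_rot: [0.573, -3.088, 0.001]
ft_force: [1.9, -5.5, 1.4]
finger_gap: 0.0106
grip_force: 30.1
torque [-0.852 -0.213 -0.079] psi 1.9379 z 0.0572
```

```bash
cat > hy.py <<'E'
from h import *
from cell import ctrl
from scipy.spatial.transform import Rotation as R
def headyaw(c,tp,psi):
    x,y,z=tp;im,X,Y=rectify(c,x,y,z+.0327,.025);h=cv2.cvtColor(im,cv2.COLOR_RGB2HSV)
    m=((h[...,0]<6)|(h[...,0]>172))&(h[...,1]>120)&(h[...,2]>90)
    v=np.percentile(h[...,2][m],90);m&=h[...,2]>v*.93   # bright top face only
    n,l,st,_=cv2.connectedComponentsWithStats(m.astype(np.uint8));m=l==1+np.argmax(st[1:,4])
    L=psi-np.pi/2;a=X*np.cos(L)+Y*np.sin(L);b=-X*np.sin(L)+Y*np.cos(L)
    ks=np.arange(np.percentile(a[m],10),np.percentile(a[m],90),.0005)
    e=np.array([np.r_[k,np.percentile(b[m&(abs(a-k)<.0003)],[3,97])] for k in ks])
    p1,p2=np.polyfit(e[:,0],e[:,1],1),np.polyfit(e[:,0],e[:,2],1)
    print("slopes",p1[0].round(3),p2[0].round(3),"mid b mm",(e[:,1:].mean()*1e3).round(2),"a range",(np.percentile(a[m],[1,99])*1e3).round(1),"width",(np.mean(e[:,2]-e[:,1])*1e3).round(1))
E
python3 - <<'E'
from hy import *
L=lambda f:dict(np.load(f"pics/{f}.npz"))
headyaw(L("w4"),(.5707,.0734,.1037),1.71);headyaw(L("w5"),(.5715,.0747,.0573),.2096);headyaw(L("w6"),(.5722,.0748,.0573),.1091)
c=ctrl.read_camera("wrist");np.savez("pics/w7.npz",**c);s=ctrl.sense();print(s["ft_torque"]);M=R.from_rotvec(s["tcp_rot"]).as_matrix();headyaw(c,s["tool_pos"],np.arctan2(M[1,1],M[0,1]))
E
```

```text
slopes 0.011 0.007 mid b mm -1.35 a range [-13.5   0.9] width 5.9
slopes 0.044 0.073 mid b mm -2.05 a range [-11.5   2.5] width 7.2
slopes 0.068 0.098 mid b mm -1.65 a range [-11.    2.6] width 7.2
[-0.81380238 -0.2688803  -0.08954924]
slopes -0.029 -0.005 mid b mm -0.13 a range [-13.2   0.9] width 6.6
```

```bash
python3 -m crank '[{"wx":0,"wy":0,"wz":0.02,"dx":0,"dy":0.0003,"dz":0,"grip":-1},{"wx":0,"wy":0,"wz":0.04,"dx":0,"dy":0.0005,"dz":0,"grip":-1},{"wx":0,"wy":0,"wz":0.04,"dx":0,"dy":0.0005,"dz":0,"grip":-1}]'; python3 t.py
python3 -m crank '[{"wx":0,"wy":0,"wz":0.02,"dx":0,"dy":0,"dz":0,"grip":-1},{"wx":0,"wy":0,"wz":0.04,"dx":0,"dy":0.0003,"dz":0,"grip":-1},{"wx":0,"wy":0,"wz":0.04,"dx":0,"dy":0.0003,"dz":0,"grip":-1}]'; python3 t.py
python3 - <<'E'
from hy import *
c=ctrl.read_camera("wrist");s=ctrl.sense();print(s["ft_torque"]);M=R.from_rotvec(s["tcp_rot"]).as_matrix();headyaw(c,s["tool_pos"],np.arctan2(M[1,1],M[0,1]))
E
```

```text
time_s: 21.3
tool_pos: [0.5706, 0.0736, 0.0572]
tcp_rot: [0.635, -3.076, 0.002]
ft_force: [1.3, -6.8, 1.1]
finger_gap: 0.0104
grip_force: 30.1
torque [-1.246 -0.253 -0.132] psi 1.9779 z 0.0572
time_s: 21.68
tool_pos: [0.5708, 0.0736, 0.0573]
tcp_rot: [0.696, -3.063, 0.003]
ft_force: [1.2, -8.5, 1.1]
finger_gap: 0.0109
grip_force: 30.2
torque [-1.437 -0.325 -0.042] psi 2.0179 z 0.0573
[-1.39428248 -0.35826858 -0.11212912]
slopes -0.054 -0.056 mid b mm 0.47 a range [-12.6   0.8] width 6.3
```

Both extremes (lug yaw ≈ -1.43 and ≈ +0.38, shank play included) centre on a notch yaw of about 0.1, which matches what I saw. I centre on the notch and check that the key is free there.

```bash
python3 -m crank '[{"wx":0,"wy":0,"wz":-0.1,"dx":0,"dy":-0.0004,"dz":0,"grip":-1},{"wx":0,"wy":0,"wz":-0.2,"dx":-0.0001,"dy":-0.0008,"dz":0,"grip":-1},{"wx":0,"wy":0,"wz":-0.28,"dx":-0.0002,"dy":-0.0008,"dz":0.0005,"grip":-1},{"wx":0,"wy":0,"wz":-0.28,"dx":-0.0002,"dy":-0.0008,"dz":0.0005,"grip":-1}]'; python3 t.py
python3 - <<'E'
from hy import *
c=ctrl.read_camera("wrist");s=ctrl.sense();print(s["ft_torque"]);M=R.from_rotvec(s["tcp_rot"]).as_matrix();headyaw(c,s["tool_pos"],np.arctan2(M[1,1],M[0,1]))
E
python3 -m crank '[{"wx":0,"wy":0,"wz":0,"dx":0,"dy":0,"dz":0.001,"grip":-1},{"wx":0,"wy":0,"wz":0,"dx":0,"dy":0,"dz":0.0015,"grip":-1},{"wx":0,"wy":0,"wz":0,"dx":0,"dy":0,"dz":0.0015,"grip":-1}]'; python3 t.py
```

```text
time_s: 22.22
tool_pos: [0.5696, 0.0744, 0.0574]
tcp_rot: [0.264, -3.128, -0.001]
ft_force: [-0.9, -0.1, -0.5]
finger_gap: 0.0109
grip_force: 30.0
torque [ 0.057 -0.005  0.041] psi 1.7392 z 0.0574
[0.04868297 0.043509   0.0073992 ]
slopes 0.026 0.006 mid b mm -1.2 a range [-13.5   0.8] width 6.2
time_s: 22.65
tool_pos: [0.5705, 0.074, 0.0595]
tcp_rot: [0.266, -3.13, -0.0]
ft_force: [-0.4, 0.5, -0.4]
finger_gap: 0.0107
grip_force: 30.0
torque [0.075 0.015 0.029] psi 1.7402 z 0.0595
```

```bash
python3 -m crank '[{"wx":0,"wy":0,"wz":-0.04,"dx":0,"dy":0,"dz":0,"grip":-1},{"wx":0,"wy":0,"wz":-0.04,"dx":0,"dy":0,"dz":0.001,"grip":-1},{"wx":0,"wy":0,"wz":-0.04,"dx":0,"dy":0,"dz":0.002,"grip":-1},{"wx":0,"wy":0,"wz":-0.04,"dx":0,"dy":0,"dz":0.002,"grip":-1}]'; python3 t.py
python3 - <<'E'
from hy import *
c=ctrl.read_camera("wrist");s=ctrl.sense();print(s["ft_force"]);M=R.from_rotvec(s["tcp_rot"]).as_matrix();headyaw(c,s["tool_pos"],np.arctan2(M[1,1],M[0,1]))
E
```

```text
time_s: 23.15
tool_pos: [0.5705, 0.074, 0.0615]
tcp_rot: [-0.203, 3.135, -0.0]
ft_force: [-0.3, 0.4, -1.3]
finger_gap: 0.011
grip_force: 30.0
torque [ 0.009 -0.044  0.01 ] psi 1.7004 z 0.0615
[-0.32872806  1.32980792 -0.80969332]
slopes 0.032 0.004 mid b mm -1.25 a range [-13.3   1. ] width 6.2
```

```bash
python3 -m crank '[{"wx":0,"wy":0,"wz":0,"dx":0,"dy":0,"dz":0.0015,"grip":-1},{"wx":0,"wy":0,"wz":0,"dx":0,"dy":0,"dz":0.003,"grip":-1},{"wx":0,"wy":0,"wz":0,"dx":0,"dy":0,"dz":0.003,"grip":-1}]'
python3 -m crank '[{"wx":0,"wy":0,"wz":0,"dx":0,"dy":0,"dz":0.002,"grip":-1},{"wx":0,"wy":0,"wz":0,"dx":0,"dy":0,"dz":0.004,"grip":-1},{"wx":0,"wy":0,"wz":0,"dx":0,"dy":0,"dz":0.006,"grip":-1},{"wx":0,"wy":0,"wz":0,"dx":0,"dy":0,"dz":0.008,"grip":-1}]'
python3 -m crank '[{"wx":0,"wy":0,"wz":0,"dx":0,"dy":0,"dz":0.004,"grip":-1},{"wx":0,"wy":0,"wz":0,"dx":0,"dy":0,"dz":0.01,"grip":-1},{"wx":0,"wy":0,"wz":0,"dx":0,"dy":0,"dz":0.025,"grip":-1},{"wx":0,"wy":0,"wz":0,"dx":0,"dy":0,"dz":0.045,"grip":-1},{"wx":0,"wy":0,"wz":0,"dx":0,"dy":0,"dz":0.045,"grip":-1}]'
```

```text
time_s: 23.58
tool_pos: [0.5706, 0.074, 0.0646]
tcp_rot: [-0.203, 3.135, -0.0]
ft_force: [0.4, -0.1, -0.3]
finger_gap: 0.0108
grip_force: 30.0
time_s: 24.08
tool_pos: [0.5705, 0.074, 0.0726]
tcp_rot: [-0.203, 3.135, -0.0]
ft_force: [-0.9, -0.0, -1.7]
finger_gap: 0.0104
grip_force: 30.0
time_s: 24.7
tool_pos: [0.5713, 0.074, 0.1194]
tcp_rot: [-0.203, 3.131, -0.001]
ft_force: [-0.4, 0.2, -1.2]
finger_gap: 0.0107
grip_force: 30.0
```

Run:
```python
from hy import *
s=ctrl.sense();c=ctrl.read_camera("wrist");np.savez("pics/w8.npz",**c);S=ctrl.read_camera("side");np.savez("pics/s8.npz",**S);M=R.from_rotvec(s["tcp_rot"]).as_matrix();psi=np.arctan2(M[1,1],M[0,1]);print(s["tool_pos"],psi);headyaw(c,s["tool_pos"],psi)
# side: key head/shank location: column profile of light-grey shank beneath gripper
T=np.linalg.inv(S["cam_to_world"])
def pr(p):
    q=T[:3,:3]@np.array(p)+T[:3,3];return (q[:2]/q[2]*S["fx"]+[S["cx"],S["cy"]]).round(1)
x,y,z=s["tool_pos"];print("expected tip",pr([x,y,z-.0363]),"lug end",pr([x+.012,y,z-.0173]),"tcp",pr([x,y,z]))
u,v=np.int32(pr([x,y,z-.0363]));g=S["image"][v-16:v+8,u-8:u+12].astype(int);print(g.sum(2)//3)
# stand outline in early wrist view
c3=dict(np.load("pics/w3.npz"));h=cv2.cvtColor(c3["image"],cv2.COLOR_RGB2HSV)
m=(h[...,0]>7)&(h[...,0]<22)&(h[...,1]>70)&(h[...,2]>150);m[235:]=0;m[:,:200]=0;m[:,310:]=0
k=np.argwhere(m)[:,::-1];B=cv2.boxPoints(cv2.minAreaRect(np.float32(k)));P=np.array([onplane(c3,u,v,.024)[:2] for u,v in B]);print(P.round(4).tolist(),P.mean(0))
```

```text
[0.57126862 0.07395783 0.11937747] 1.7000734338921586
slopes 0.022 0.003 mid b mm -1.19 a range [-13.5   0.9] width 6.1
expected tip [231.7 171.3] lug end [237.7 162.5] tcp [231.4 154.9]
[[194 194 192 177 128  62  52  51  52  50  51  52  51  52  51  52  58  61
   61  61]
 [192 192 191 190 146  67  53  52  51  52  50  51  51  51  52  53  57  62
   61  60]
 [190 190 189 191 154  84  52  53  52  52  52  51  48  48  45  48  56  61
   61  61]
 [191 191 191 192 159  89  46  45  45  45  46  52  55  50  49  54  60  61
   60  62]
 [193 192 192 194 170 125  91  95 111 131 138 123  94  63  58  59  62  61
   61  62]
 [183 184 188 195 188 178 165 148 150 161 159 138  95  69  75  69  62  61
   60  61]
 [148 147 153 156 153 151 152 152 158 164 160 140 124 124 126 111  79  61
   61  61]
 [132 129 134 135 132 129 130 143 158 164 160 144 143 155 156 135  90  60
   62  61]
 [132 129 133 136 131 131 131 141 158 165 159 145 151 166 165 142  92  61
   61  60]
 [133 134 135 136 131 132 132 142 158 164 159 145 153 156 139 115  80  62
   62  60]
 [135 136 136 136 133 132 132 141 158 164 159 137 113 102  88  
[... 529 characters left out ...]
1]
 [110 110 111 112 112 112 114 114 123 135 133 113  95  92  86  86  86  81
   78  78]
 [108 109 109 108 108 108 107 106 108 111 111 107 106 105 103 101 103 101
   99  99]
 [109 110 110 110 109 108 108 107 107 107 107 107 106 107 106 106 106 107
  107 106]
 [108 109 108 109 108 107 108 107 107 107 107 107 107 108 107 108 108 107
  108 108]
 [109 108 108 107 108 108 109 108 109 108 107 108 109 109 107 108 108 108
  108 108]
 [108 109 108 108 109 109 108 108 107 109 108 108 108 107 108 108 108 108
  108 109]
 [109 107 109 108 109 108 108 108 108 109 108 109 108 108 108 109 108 108
  108 109]]
[[0.4892, -0.2269], [0.4914, -0.1758], [0.5629, -0.178], [0.5629, -0.2321]] [ 0.52659493 -0.20320055]
```

The key is out and sits in the gripper as it did at the grasp. The side view shows its tip at (232,171), as expected. I take it back to the grasp pose over the stand.

```bash
python3 -m crank '[{"wx":0,"wy":0,"wz":-0.13,"dx":-0.007,"dy":-0.045,"dz":0.003,"grip":-1},{"wx":0,"wy":0,"wz":-0.26,"dx":-0.014,"dy":-0.09,"dz":0.003,"grip":-1},{"wx":0,"wy":0,"wz":-0.4,"dx":-0.022,"dy":-0.135,"dz":0.003,"grip":-1},{"wx":0,"wy":0,"wz":-0.54,"dx":-0.03,"dy":-0.18,"dz":0.003,"grip":-1},{"wx":0,"wy":0,"wz":-0.68,"dx":-0.038,"dy":-0.23,"dz":0,"grip":-1},{"wx":0,"wy":0,"wz":-0.764,"dx":-0.0447,"dy":-0.2767,"dz":-0.01,"grip":-1},{"wx":0,"wy":0,"wz":-0.764,"dx":-0.0447,"dy":-0.2767,"dz":-0.03,"grip":-1},{"wx":0,"wy":0,"wz":-0.764,"dx":-0.0447,"dy":-0.2767,"dz":-0.046,"grip":-1},{"wx":0,"wy":0,"wz":-0.764,"dx":-0.0447,"dy":-0.2767,"dz":-0.046,"grip":-1},{"wx":0,"wy":0,"wz":-0.764,"dx":-0.0447,"dy":-0.2767,"dz":-0.046,"grip":-1}]'
python3 -m crank '[{"wx":0,"wy":0,"wz":0,"dx":0,"dy":0,"dz":-0.005,"grip":-1},{"wx":0,"wy":0,"wz":0,"dx":0,"dy":0,"dz":-0.01,"grip":-1},{"wx":0,"wy":0,"wz":0,"dx":0,"dy":0,"dz":-0.013,"grip":-1},{"wx":0,"wy":0,"wz":0,"dx":0,"dy":0,"dz":-0.013,"grip":-1}]'
```

```text
time_s: 26.05
tool_pos: [0.5259, -0.2027, 0.0717]
tcp_rot: [0.98, 2.985, -0.0]
ft_force: [0.4, 0.2, 0.1]
finger_gap: 0.0105
grip_force: 30.0
time_s: 26.55
tool_pos: [0.5257, -0.2026, 0.0582]
tcp_rot: [-0.98, -2.984, -0.0]
ft_force: [0.3, 0.7, 0.3]
finger_gap: 0.0106
grip_force: 30.0
```

```bash
python3 -m crank '[{"wx":0,"wy":0,"wz":0,"dx":0,"dy":0,"dz":-0.003,"grip":-1},{"wx":0,"wy":0,"wz":0,"dx":0,"dy":0,"dz":-0.006,"grip":-1},{"wx":0,"wy":0,"wz":0,"dx":0,"dy":0,"dz":-0.006,"grip":-1}]'
python3 -m crank '[{"wx":0,"wy":0,"wz":0,"dx":0,"dy":0,"dz":-0.003,"grip":-1},{"wx":0,"wy":0,"wz":0,"dx":0,"dy":0,"dz":-0.0065,"grip":-1},{"wx":0,"wy":0,"wz":0,"dx":0,"dy":0,"dz":-0.0065,"grip":-1}]'
python3 -m crank '[{"wx":0,"wy":0,"wz":0,"dx":0,"dy":0,"dz":-0.0007,"grip":-1},{"wx":0,"wy":0,"wz":0,"dx":0,"dy":0,"dz":-0.0007,"grip":-1}]'
```

```text
time_s: 26.92
tool_pos: [0.5257, -0.2027, 0.0522]
tcp_rot: [-0.98, -2.984, -0.0]
ft_force: [-0.9, 0.9, -0.1]
finger_gap: 0.0107
grip_force: 30.0
time_s: 27.3
tool_pos: [0.5256, -0.2026, 0.0456]
tcp_rot: [-0.98, -2.984, -0.0]
ft_force: [0.2, -0.3, -0.5]
finger_gap: 0.0104
grip_force: 30.0
time_s: 27.55
tool_pos: [0.5258, -0.2027, 0.0453]
tcp_rot: [0.98, 2.985, -0.0]
ft_force: [0.0, 0.1, -0.0]
finger_gap: 0.0105
grip_force: 30.0
```

```bash
python3 -m crank '[{"wx":0,"wy":0,"wz":0,"dx":0,"dy":0,"dz":-0.0005,"grip":-1},{"wx":0,"wy":0,"wz":0,"dx":0,"dy":0,"dz":-0.0005,"grip":-1}]'
python3 -m crank '[{"wx":0,"wy":0,"wz":0,"dx":0,"dy":0,"dz":-0.0005,"grip":-1},{"wx":0,"wy":0,"wz":0,"dx":0,"dy":0,"dz":-0.0005,"grip":-1}]'
```

```text
time_s: 27.8
tool_pos: [0.5258, -0.2027, 0.0448]
tcp_rot: [0.98, 2.985, -0.0]
ft_force: [0.2, 0.8, 0.2]
finger_gap: 0.011
grip_force: 30.0
time_s: 28.05
tool_pos: [0.526, -0.2028, 0.0446]
tcp_rot: [0.98, 2.984, -0.0]
ft_force: [0.6, 0.0, 3.7]
finger_gap: 0.0106
grip_force: 30.0
```

The key has bottomed in the stand (3.7 N). I release it and retreat.

```bash
python3 -m crank '[{"wx":0,"wy":0,"wz":0,"dx":0,"dy":0,"dz":0.0003,"grip":-0.6},{"wx":0,"wy":0,"wz":0,"dx":0,"dy":0,"dz":0.0003,"grip":0},{"wx":0,"wy":0,"wz":0,"dx":0,"dy":0,"dz":0.0003,"grip":0.3},{"wx":0,"wy":0,"wz":0,"dx":0,"dy":0,"dz":0.0003,"grip":0.6},{"wx":0,"wy":0,"wz":0,"dx":0,"dy":0,"dz":0.0003,"grip":0.6},{"wx":0,"wy":0,"wz":0,"dx":0,"dy":0,"dz":0.03,"grip":0.6},{"wx":0,"wy":0,"wz":0,"dx":0,"dy":0,"dz":0.08,"grip":0.6},{"wx":0,"wy":0,"wz":-0.065,"dx":0.0012,"dy":0.0017,"dz":0.1243,"grip":0.6},{"wx":0,"wy":0,"wz":-0.065,"dx":0.0012,"dy":0.0017,"dz":0.1243,"grip":0.6},{"wx":0,"wy":0,"wz":-0.065,"dx":0.0012,"dy":0.0017,"dz":0.1243,"grip":0.6}]'
python3 - <<'E'
from hy import *
c=ctrl.read_camera("wrist");np.savez("pics/w9.npz",**c);t=ctrl.read_camera("top");S=ctrl.read_camera("side")
def f(c):
    h=cv2.cvtColor(c["image"],cv2.COLOR_RGB2HSV);m=((h[...,0]<5)|(h[...,0]>172))&(h[...,1]>150)&(h[...,2]>70);m[230:]=0;m[:150]=0
    i=np.argwhere(m)[:,::-1];r=cv2.minAreaRect(np.float32(i));B=cv2.boxPoints(r);P=np.array([onplane(c,u,v,.0775)[:2] for u,v in B]);return r,P.mean(0)
print(f(dict(np.load("pics/w3.npz"))));print(f(c))
for n,q in(("top",t),("side",S)):
    o=dict(np.load(f"pics/{n}0.npz"));print(n,[(b[0].tolist(),b[1]) for b in blobs(red(q["image"]))[0]])
    d=cv2.absdiff(o["image"],q["image"]).max(2)>50;print([(b[0].tolist(),b[1]) for b in blobs(d,25)[0]])
E
```

```text
time_s: 29.3
tool_pos: [0.5265, -0.2007, 0.1676]
tcp_rot: [-1.076, -2.95, -0.001]
ft_force: [-0.9, -0.5, -1.1]
finger_gap: 0.0706
grip_force: 0.0
(((253.9066162109375, 193.005859375), (40.2963752746582, 11.664740562438965), 86.42366790771484), array([ 0.52416685, -0.20165369]))
(((253.5330047607422, 194.46192932128906), (41.18079376220703, 11.827010154724121), 85.91438293457031), array([ 0.52416621, -0.20189199]))
top [([232.3, 238.5], [231, 237, 4, 4, 14]), ([139.7, 252.9], [138, 251, 4, 4, 12])]
[([416.8, 278.7], [324, 144, 188, 240, 25318]), ([394.7, 172.1], [387, 159, 16, 26, 59]), ([365.2, 189.6], [360, 186, 12, 8, 72]), ([352.1, 227.6], [340, 211, 25, 34, 722]), ([137.5, 380.8], [129, 376, 19, 8, 85])]
side [([297.0, 41.8], [293, 38, 9, 8, 63]), ([220.0, 271.6], [212, 262, 17, 20, 256]), ([275.8, 292.4], [274, 285, 5, 17, 68])]
[([124.3, 40.8], [0, 0, 269, 119, 13908]), ([173.9, 44.1], [169, 43, 11, 3, 27]), ([190.2, 63.2], [186, 54, 11, 17, 84]), ([212.5, 101.7], [187, 95, 52, 13, 424]), ([25.5, 143.1], [0, 106, 57, 73, 2518]), ([267.7, 127.2], [258, 122, 16, 13, 77]), ([209.9, 174.0], [180, 141, 64, 81, 2778]), ([248.3, 154.7], [243, 150, 10, 11, 51]), ([219.9, 264.5], [212, 261, 17, 8, 55]), ([220.4, 292.2], [198, 279, 47, 26, 896])]
```

In the side view the head blob is at (220.0,271.6) against (220.0,271.4) at the start, with the same outline, so the key is upright and fully seated. The robot is clear of everything, so I hand the job in.

```bash
python3 -c "
from cell import ctrl
print(ctrl.finish_job())"
```

```text
the job is handed in; nothing more can be done
None
```

I've handed the job in: the larger key went fully home in the larger lock, turned clockwise to its stop (0.22 N m felt), turned back, came out without force, and stands seated in its stand; I steered clear of the glassware but didn't check it separately.

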